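Set a core pin against the stop of the V-groove jig

TASK

Take the brass core pin from the wooden rack and lay it in the V-groove of the setting jig at the open end, short of the spring hold-down. Then push it gently along the groove, under the hold-down, until you feel it come fully home against the red tip of the stop rod, without ever straining the stop (keep the push on it under 20 N). Let go and leave the pin seated there, the other two pins in their rack, and the white bottle, bottle cap and spatula nearby undisturbed.

Things in the scene. Friction and masses are not known exactly. Their poses are not given: they have to be found in the camera images.
- brass_pin_center (a point): centre of the brass core pin: a solid brass rod with hemispherical ends, diameter 24 mm, 120 mm long overall, about 0.4 kg, y axis along its length (both ends alike; it may roll about y). It starts lying in one of the rack's three places (which one varies), its axis parallel to the rack's y and 45 mm above the bench
- alu_pin_center (a point): centre of the bright grey aluminium pin, same size and shape as the brass one, in another place of the rack; stays there
- black_pin_center (a point): centre of the black plastic pin, same size and shape, in the remaining place of the rack; stays there
- rack: fixed wooden rack, base 240 (x) x 100 (y) x 10 mm, origin under its centre. Three places 70 mm apart along its x (-70, 0, +70). In each a pin lies along y in two V-notched blocks, 40 mm wide in x, 14 mm thick in y, tops 40 mm high, centred at y = -40 and +40 mm: between them the middle 66 mm of the pin is free down to the base's top
- jig: fixed setting jig, base 90 (x) x 310 (y) x 12 mm, origin under its centre. A 90-degree V-groove runs along y in two aluminium blocks 60 mm wide, tops 43 mm above the bench: entry block y +150 to +75, main block y +25 to -150 mm, a 50 mm gap between, open to the sides and down to the base, for fingers. A seated pin's axis is at x = 0, z = 48 mm. The pin is pushed towards -y
- load_point (a point): fixed point on the jig at jig y = +50 mm, x = 0, z = 48 mm, in the middle of the gap: where the pin's centre lies when it is laid in the groove across the gap, resting on both blocks (its nose then 35 mm short of the middle of the hold-down). Same axes as the jig
- holddown_point (a point): lowest point of the free spring hold-down: black cross-bar, radius 8 mm, at jig y = -45, 57 mm above the bench, under a grey arm (24 mm wide along y, highest point 93 mm, post at jig x = -37). The pin's nose lifts it 3 mm and it then presses down with 2 to 3 N: the push meets a first rise of resistance here, before the stop, and stays higher (4 to 9 N in all, it varies). Home is further on
- bracket: grey bracket at the jig's -y end, 50 (x) x 20 (y) mm, highest point 93 mm; origin under its centre. Carries the rigid stop: a 12 mm steel rod along the groove's axis, 48 mm above the bench, with a round red tip (stop_tip, 18 mm across) facing +y. How far the rod sticks out varies and is unmeasured: the tip lies 25 to 60 mm from the bracket's centre, at jig y = -120 to -85 mm. Find it by feel
- white_bottle: white bottle, 180 mm high; leave
- scraper: spatula with wooden handle, lying beyond the jig and rack; leave
- cap: loose white bottle cap, 36 mm across; leave
Mind the look-alikes: they are no part of the job. What is meant by the part that bears brass_pin_center is not purple or turquoise, and is the larger of those in its own colour.

How it is judged:
By the outcome, as a careful person would: the job done as asked, in the order asked, and still so for the second after the job is handed in, with the robot touching nothing.
It also fails if it takes over 58 s, if anything falls off the work surface, if the arm or the gripper's body presses on something with over 40 N, if the wrist force passes 120 N, or if a joint passes its speed limit or range.

ROBOT

A 6-joint arm with a two-finger parallel gripper is mounted at the origin on the work surface. World frame = base frame: x ahead of the robot, y to its left, z up, the work surface at z = 0. Lengths are in mm, angles in rad, forces in N, time in s.
With the tool pointing down it reaches from about 400 to 925 mm from the base axis. Payload 12.5 kg.
Tool frame: the origin (TCP) lies on the mounting face of the last link; the fingertips stand 190 mm ahead of it and the grasp point (between the pads) lies 171 mm ahead of it; x points along the fingers, y is the direction in which the jaws open and shut, and the axes are right-handed (so a half turn about x gives the same grasp; the last joint's range is limited). The gripper opens to 95 mm and grips with 3 to 60 N. Pads are 20 mm wide; open, the fingers measure 119 mm over their backs; the gripper's body (75 mm by 180 mm) begins 59 mm behind the grasp point.
Start: joints at [1.146, 0.491, 1.559, -0, 1.092, -0.106], TCP at [195.868, 593.515, 404.761] pointing down, gripper open.
Joint ranges: [-3.1, 3.1], [-0.84, 2.19], [0.05, 2.79], [-1.13, 4.28], [0.06, 2.93], [-2.69, 2.69]. Speed limits (rad/s): [2.22, 2.22, 2.79, 3.14, 3.14, 3.14].

INTERFACE

Orientations are given as [roll, pitch, yaw] about the fixed x, y, z axes, in that order (R = Rz(yaw) Ry(pitch) Rx(roll)).
In Python, from cell import env, eyes gives the robot as it stands. The module is installed in compiled form; this text tells all that it offers.
- The arm moves only by the tool jog_arm, never from a script. Its argument "deltas" is one flat list of numbers, 7 for each row, row after row: the shift along the tool's x, y, z in mm, then the turn, a rotation vector about the tool's x, y, z in rad, then the opening, from 0 (shut) to 1 (fully open). A call has 1 to 10 rows; each row shifts and turns the pose as measured when the row begins, along the tool's axes as they then stand; what a row does not reach is not made up. A row lasts 1/8 s, in which the tool goes at most 62.5 mm and 10.7 degrees, less where a joint would pass 70% of its speed; a pose out of reach is approached as far as the arm can. A call is refused whole if a number of a shift passes 62.5 or a number of a turn 0.188, either way. A call with a gripper value outside its range is refused whole. The fingers move at their own pace and stop on an object; the grip force is fixed at half the most. Time passes only in rows, so rows that do not move let the fingers close. It gives the time, the measured TCP pose, the force and the opening at its end, in the units of the state.
- env.state(): the state, without advancing time (a new reading comes with each control period).
- eyes.read_camera(name): name is "scene" or "top" or "wrist"; returns a dict with "image" (400x640x3 uint8, red, green, blue), "fovy" (degrees; the focal length in pixels is half the picture's height over the tangent of half this angle, whatever the lens; pixels are square), "cx", "cy" (the principal point, pixels), "world_from_camera" (4x4, takes a point from camera to world coordinates). Camera axes: x right, y up, looking along -z (the intrinsics and any distortion apply to the point x, -y, -z); pixel columns grow to the right and rows downward; lengths in mm; the calibration is good to about 2 mm. A picture is of the moment at which its call begins. There is no depth.
- env.job_done(): hands the job in, once; it reports no verdict.
The state is a dict: "t": time; "joints": joint angles; "qvel": joint speeds; "tau": joint torques, N m; "eef_pos": TCP position; "tcp_rot": TCP orientation; "ft_force": force on the tool from outside, world axes, zero at the start; "moment": the same for the moment, N m; "opening": opening from 0.0 (shut) to 1.0 (fully open).
Only numpy, scipy, OpenCV 4.12 (cv2) and the standard library are available. Lean on these libraries where they do the work, as an engineer would, in place of code of your own. Each camera call takes 0.05 s, during which the arm holds its last target.

## Working session

There is one attempt and no reset: what is moved stays moved. The work goes in short steps, Python scripts to look and compute and a tool call to move; the robot and the scene stay as the last step left them, time stands still between calls to the robot, and variables do not carry over. Pictures are saved under pics/ and viewed, and the job is handed in when it is done.

Besides the shell and the picture viewer there is one more tool, called after "Emit:" as a command line: name --argument value ..., lists and objects as JSON in quotes. jog_arm: Moves the arm, as the interface text tells. Its arguments: {"type":"object","properties":{"deltas":{"type":"array","items":{"type":"number"}}},"required":["deltas"]}

```bash
mkdir -p pics; cat > h.py <<'E'
import numpy as np, cv2, pickle
from cell import env, eyes
def snap(n,f):
    c=eyes.read_camera(n); cv2.imwrite('pics/'+f+'.png',c['image'][:,:,::-1]); pickle.dump(c,open('pics/'+f+'.pkl','wb')); return c
E
python3 - <<'E'
from h import *
for n in ('scene','top','wrist'):
    c=snap(n,n+'0'); print(n,{k:(np.round(v,3).tolist()) for k,v in c.items() if k not in('image',)})
print(env.state())
E
```

```text
scene {'fovy': 53.387, 'cx': 324.795, 'cy': 203.292, 'world_from_camera': [[0.502, -0.745, 0.441, 971.076], [0.865, 0.43, -0.258, -269.727], [0.003, 0.511, 0.86, 1013.779], [0.0, 0.0, 0.0, 1.0]]}
top {'fovy': 46.202, 'cx': 317.216, 'cy': 201.237, 'world_from_camera': [[0.025, 0.999, -0.049, 418.355], [-0.999, 0.027, 0.025, 12.282], [0.026, 0.048, 0.999, 1209.958], [0.0, 0.0, 0.0, 1.0]]}
wrist {'fovy': 65.134, 'cx': 315.859, 'cy': 200.894, 'world_from_camera': [[0.314, -0.91, -0.271, 119.645], [0.949, 0.301, 0.09, 617.986], [-0.001, -0.286, 0.958, 383.791], [0.0, 0.0, 0.0, 1.0]]}
{'t': 0.15, 'joints': array([ 1.14643529e+00,  4.91383696e-01,  1.55932996e+00, -3.70073767e-07,
        1.09170405e+00, -1.05590903e-01]), 'qvel': array([-0.00020141, -0.00209907, -0.00251616, -0.00110816,  0.00116102,
       -0.00067717]), 'tau': array([ 1.67659902e-03, -6.12894130e+01, -2.58283281e+01,  6.93038944e-02,
        4.73303895e-02, -1.19517740e-04]), 'eef_pos': array([195.8337669 , 593.4922994 , 404.31209867]), 'tcp_rot': array([-1.67598935,  1.56997128, -1.99475932]), 'ft_force': array([ 0.23089932, -0.09940685,  0.20577996]), 'moment': array([ 0.05459274, -0.01893065,  0.01580255]), 'opening': 1.0005866935575303}
```

View pics/scene0.png

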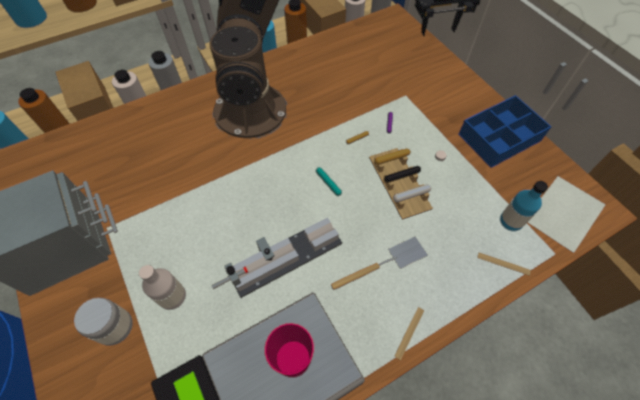

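View pics/top0.png

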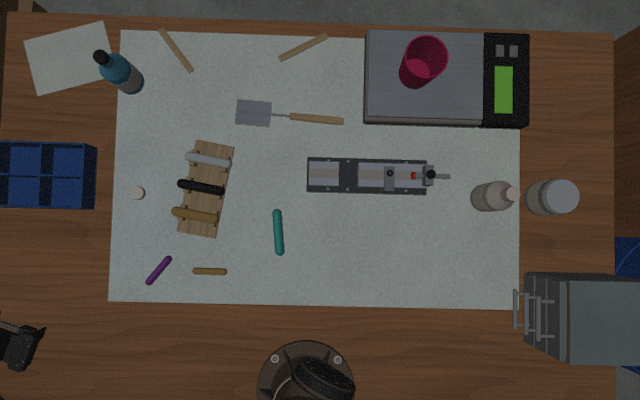

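View pics/wrist0.png

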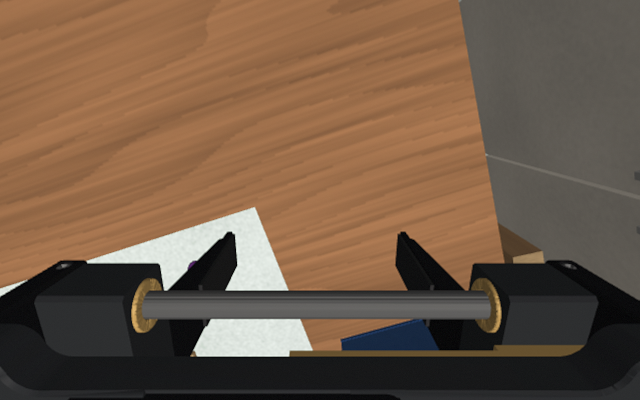

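The scene shows three rack pins: brass at about top(195,215), black at (201,187) and aluminium at (208,159). Look-alikes lie on the table: a small brass one at (210,271), plus the teal and purple pins. The larger brass pin, the one in the rack, fits the description. I'll enlarge to confirm it and measure.

```bash
python3 - <<'E'
import cv2
im=cv2.imread('pics/top0.png')
a=cv2.resize(im[130:290,130:290],None,fx=5,fy=5,interpolation=cv2.INTER_CUBIC)[:,:]
cv2.imwrite('pics/cA.png',cv2.resize(a,(600,600)))
b=cv2.resize(im[140:210,295:460],None,fx=4.8,fy=4.8,interpolation=cv2.INTER_CUBIC); cv2.imwrite('pics/cB.png',b)
im=cv2.imread('pics/scene0.png')
cv2.imwrite('pics/cC.png',cv2.resize(im[205:305,205:350],None,fx=5,fy=5,interpolation=cv2.INTER_CUBIC))
E
```

```text
(no output)
```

View pics/cA.png

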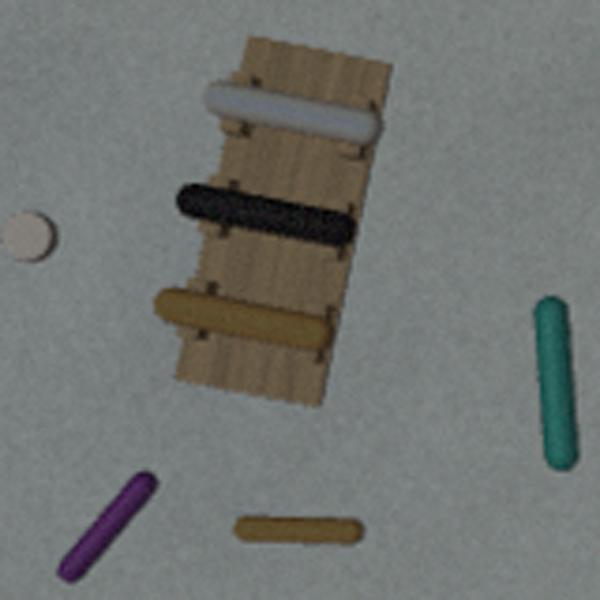

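View pics/cB.png

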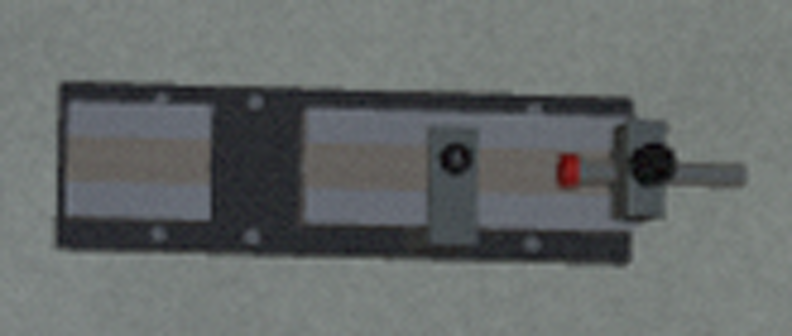

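View pics/cC.png

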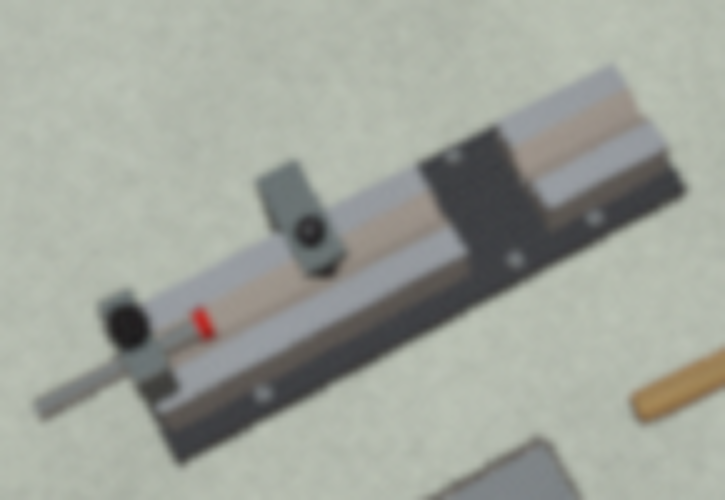

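```bash
cat >> h.py <<'E'
def ray(c,u,v,z):
    f=200/np.tan(np.radians(c['fovy'])/2); M=np.array(c['world_from_camera'])
    d=M[:3,:3]@np.array([(u-c['cx'])/f,-(v-c['cy'])/f,-1.]); o=M[:3,3]
    return o+d*(z-o[2])/d[2]
def proj(c,P):
    f=200/np.tan(np.radians(c['fovy'])/2); M=np.array(c['world_from_camera'])
    p=M[:3,:3].T@(np.array(P)-M[:3,3]); return c['cx']+f*p[0]/-p[2], c['cy']-f*p[1]/-p[2]
def crop(p,f,o): return [(p[i]+.5)/f-.5+o[i] for i in (0,1)]
E
python3 - <<'E'
from h import *
c=pickle.load(open('pics/top0.pkl','rb')); s=pickle.load(open('pics/scene0.pkl','rb'))
A=lambda p,z: ray(c,*crop(p,3.75,(130,130)),z)
B=lambda p,z: ray(c,*crop(p,4.8,(295,140)),z)
C=lambda p,z: ray(s,*crop(p,5,(205,205)),z)
def rep(n,P):
    P=np.array(P); print(n,P[:,:2].round(1).tolist(),'mean',P.mean(0)[:2].round(1),'sides',[round(float(np.linalg.norm(P[i]-P[i-1])),1) for i in range(len(P))])
rep('pin',[A(p,45) for p in((154,305),(332,333))])
rep('black',[A(p,45) for p in((176,199),(356,231))])
rep('alu',[A(p,45) for p in((203,97),(382,127))])
rep('rack',[A(p,10) for p in((247,37),(392,64),(322,405),(176,378))])
J=[B(p,12) for p in((63,83),(632,100),(630,264),(57,247))]
rep('jig',J)
rep('entry',[B(p,43) for p in((66,100),(212,104),(210,220),(63,217))])
rep('mainL',[B(p,43) for p in((305,109),(302,223))])
rep('redtip',[B((557,170),48),B((748,174),48)])
rep('entryC',[C(p,43) for p in((612,66),(668,146),(543,208),(500,127))])
rep('mainC',[C(p,43) for p in((419,163),(469,251))])
rep('redtipC',[C((214,324),48)])
rep('holdC',[C(p,93) for p in((257,181),(297,160),(345,253))])
rep('holdB',[B(p,93) for p in((428,125),(478,127),(476,245),(428,242))])
rep('cap',[A((28,237),10)])
# pin in scene
rep('scenepin',[ray(s,u,v,45) for u,v in ((373,159),(410,153))])
E
python3 -c "
import cv2
im=cv2.imread('pics/scene0.png');cv2.imwrite('pics/cD.png',cv2.resize(im[130:230,340:460],None,fx=6,fy=6,interpolation=cv2.INTER_CUBIC))"
```

```text
pin [[441.3, 344.0], [425.9, 227.0]] mean [433.6 285.5] sides [118.1, 118.1]
black [[511.6, 332.4], [493.6, 213.6]] mean [502.6 273. ] sides [120.2, 120.2]
alu [[579.7, 317.4], [563.2, 198.8]] mean [571.4 258.1] sides [119.7, 119.7]
rack [[626.6, 298.3], [611.0, 199.1], [377.3, 238.4], [393.1, 337.2]] mean [502.  268.3] sides [236.8, 100.4, 237.0, 100.1]
jig [[589.9, 9.8], [589.6, -296.7], [501.1, -296.9], [501.9, 10.7]] mean [ 545.6 -143.3] sides [88.0, 306.5, 88.5, 307.6]
entry [[576.6, 8.1], [576.7, -68.2], [516.0, -68.5], [515.4, 8.0]] mean [546.2 -30.1] sides [61.2, 76.2, 60.7, 76.5]
mainL [[575.5, -116.9], [515.7, -116.6]] mean [ 545.6 -116.7] sides [59.8, 59.8]
redtip [[546.7, -248.6], [547.4, -348.9]] mean [ 547.  -298.8] sides [100.3, 100.3]
entryC [[517.2, 3.5], [575.1, 4.9], [573.3, -71.9], [519.4, -68.6]] mean [546.3 -33. ] sides [72.1, 57.9, 76.8, 54.0]
mainC [[516.6, -116.9], [575.4, -117.7]] mean [ 546.  -117.3] sides [58.8, 58.8]
redtipC [[547.6, -251.0]] mean [ 547.6 -251. ] sides [0.0]
holdC [[507.7, -200.9], [507.2, -178.1], [565.7, -179.7]] mean [ 526.9 -186.2] sides [61.8, 22.8, 58.6]
holdB [[562.5, -173.2], [562.2, -198.4], [502.9, -198.4], [503.8, -174.3]] mean [ 532.9 -186.1] sides [58.7, 25.2, 59.3, 24.1]
cap [[485.8, 440.5]] mean [485.8 440.5] sides [0.0]
scenepin [[412.6, 226.2], [450.2, 337.1]] mean [431.4 281.6] sides [117.2, 117.2]
```

View pics/cD.png

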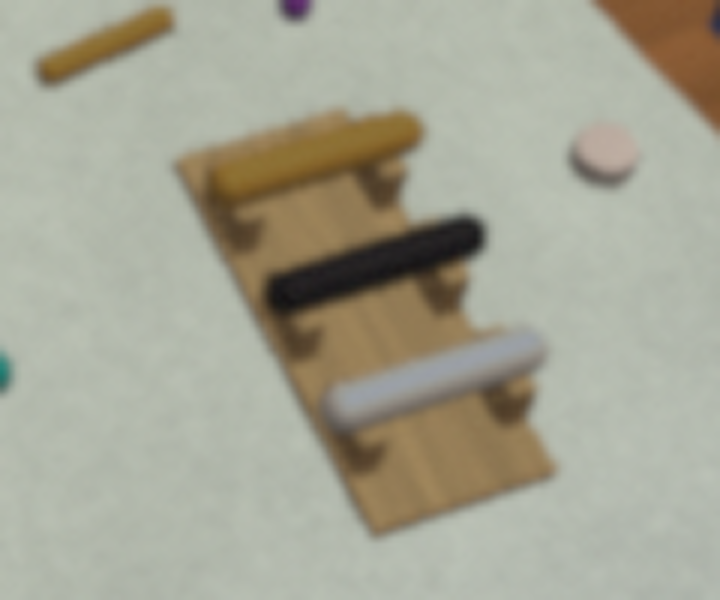

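```bash
cat >> h.py <<'E'
from scipy.spatial.transform import Rotation as R
def Rt(s): return R.from_euler('xyz',s['tcp_rot']).as_matrix()
def plan(pos,ydir):
    "target TCP pos, tool x down, tool y along ydir(deg) -> tool-frame delta"
    s=env.state(); r=Rt(s); a=np.radians(ydir); y=np.array([np.cos(a),np.sin(a),0]); x=np.array([0,0,-1.])
    T=np.column_stack([x,y,np.cross(x,y)]); rv=R.from_matrix(r.T@T).as_rotvec()
    print('t',round(s['t'],2),'pos',s['eef_pos'].round(1),'ydir',np.degrees(np.arctan2(r[1,1],r[0,1])).round(2),'F',s['ft_force'].round(2),'M',s['moment'].round(2),'op',round(s['opening'],3),'j',s['joints'].round(2))
    d=np.array(pos)-s['eef_pos']
    print('delta tool now',(r.T@d).round(1),'after turn',(T.T@d).round(1),'rotvec',rv.round(4))
E
python3 - <<'E'
from h import *
s=pickle.load(open('pics/scene0.pkl','rb'))
P=[ray(s,*crop(p,6,(340,130)),45) for p in((211,183),(424,129))]; print(P,(P[0]+P[1])/2)
P=[ray(s,*crop(p,6,(340,130)),45) for p in((264,295),(487,232))]; print(P,(P[0]+P[1])/2)
P=[ray(s,*crop(p,6,(340,130)),10) for p in((377,535),(176,162),(556,470))]; print(P)
plan([432.5,282.5,320],-9.3); plan([432.5,282.5,320],170.7)
E
```

```text
[array([418.61718225, 228.47616149,  45.        ]), array([444.53776897, 342.21006707,  45.        ])] [431.57747561 285.34311428  45.        ]
[array([488.48662966, 212.9542618 ,  45.        ]), array([512.73172518, 330.78594877,  45.        ])] [500.60917742 271.87010528  45.        ]
[array([612.78716606, 198.63794284,  10.        ]), array([378.00991228, 238.17422019,  10.        ]), array([627.06917926, 295.161984  ,  10.        ])]
t 0.15 pos [195.8 593.5 404.3] ydir 71.74 F [ 0.23 -0.1   0.21] M [ 0.05 -0.02  0.02] op 1.001 j [ 1.15  0.49  1.56 -0.    1.09 -0.11]
delta tool now [  84.5 -221.1  322.2] after turn [ 84.3 283.8 268.7] rotvec [1.4143e+00 5.0000e-04 7.0000e-04]
t 0.15 pos [195.8 593.5 404.3] ydir 71.74 F [ 0.23 -0.1   0.21] M [ 0.05 -0.02  0.02] op 1.001 j [ 1.15  0.49  1.56 -0.    1.09 -0.11]
delta tool now [  84.5 -221.1  322.2] after turn [  84.3 -283.8 -268.7] rotvec [-1.7273e+00 -8.0000e-04  5.0000e-04]
```

Emit:
jog_arm --deltas '[0,0,0,0.177,0,0,0.5,0,0,0,0.177,0,0,0.5,0,0,0,0.177,0,0,0.5,0,0,0,0.177,0,0,0.5,0,0,0,0.177,0,0,0.5,0,0,0,0.177,0,0,0.5,0,0,0,0.177,0,0,0.5,0,0,0,0.177,0,0,0.5]'

```text
t: 1.15
eef_pos: [195.8, 593.4, 402.1]
tcp_rot: [-0.214, 1.565, -1.994]
ft_force: [0.1, 0.2, 0.6]
opening: 0.498
```

```bash
python3 -c "
from h import *
plan([432.5,284,320],-9.3)"
```

```text
t 1.15 pos [195.8 593.4 402.1] ydir -11.99 F [0.14 0.21 0.6 ] M [-0.09  0.08  0.03] op 0.498 j [ 1.15  0.49  1.56 -0.    1.09  1.36]
delta tool now [ 83.1 295.9 253. ] after turn [ 82.1 283.6 267. ] rotvec [-0.0469  0.0052  0.0013]
```

Emit:
jog_arm --deltas '[0,48,44,-0.047,0.005,0,0.5,0,48,44,0,0,0,0.5,0,48,44,0,0,0,0.5,20,48,44,0,0,0,0.5,20,48,44,0,0,0,0.5,20,44,44,0,0,0,0.5,10,0,0,0,0,0,0.5]'

```text
t: 2.02
eef_pos: [420.3, 296.9, 335.2]
tcp_rot: [3.04, 1.57, 1.305]
ft_force: [-0.4, 0.6, 0.1]
opening: 0.501
```

```bash
python3 -c "
from h import *
plan([432.5,284,320],-9.3)
snap('wrist','w1')"
```

```text
t 2.02 pos [420.3 296.9 335.2] ydir -9.4 F [-0.44  0.59  0.13] M [-0.05  0.13 -0.03] op 0.501 j [0.49 0.43 1.91 0.   0.81 0.65]
delta tool now [15.2 14.1 10.7] after turn [15.2 14.1 10.7] rotvec [-0.0018 -0.0012 -0.0001]
```

View pics/w1.png

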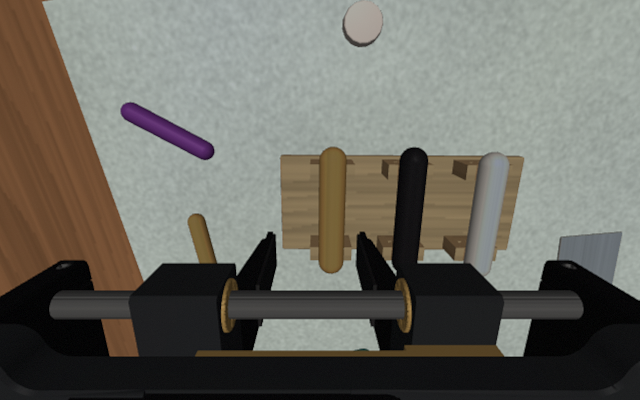

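The brass pin lies between the fingers, with its ends at wrist(332,147) and (330,273).

```bash
python3 -c "
from h import *
c=pickle.load(open('pics/w1.pkl','rb'))
a=ray(c,332,148,45);b=ray(c,330,272,45);print(a,b,(a+b)/2,np.linalg.norm(a-b),np.degrees(np.arctan2((a-b)[1],(a-b)[0])))
for p in((282,156),(281,244),(523,156),(508,249)): print(ray(c,*p,10))
plan([432,284,320],-9.3)"
```

```text
[442.53904364 341.23867914  45.        ] [422.88490097 224.15479002  45.        ] [432.71197231 282.69673458  45.        ] 118.72203845109289 80.470955732975
[394.41435607 337.07864616  10.        ]
[375.25536102 245.76625038  10.        ]
[626.02863737 298.56611622  10.        ]
[612.42000597 200.44638265  10.        ]
t 2.08 pos [419.3 298.  334.3] ydir -9.33 F [-0.49  0.77 -0.44] M [-0.03  0.07 -0.  ] op 0.497 j [0.49 0.43 1.91 0.   0.81 0.65]
delta tool now [14.3 14.8 11.8] after turn [14.3 14.8 11.8] rotvec [-0.0006 -0.0006  0.001 ]
```

Emit:
jog_arm --deltas '[10,15,12,0,0,0,0.5,10,0,0,0,0,0,0.5,0,0,0,0,0,0,0.5,0,0,0,0,0,0,0.5]'

```text
t: 2.58
eef_pos: [430.4, 286.8, 314.2]
tcp_rot: [-2.218, 1.569, 2.335]
ft_force: [-0.1, -0.4, 0.2]
opening: 0.497
```

```bash
python3 -c "
from h import *
plan([432.7,283.5,216],-9.3)"
```

```text
t 2.58 pos [430.4 286.8 314.2] ydir -9.13 F [-0.14 -0.36  0.17] M [-0.09  0.03 -0.03] op 0.497 j [0.46 0.46 1.92 0.   0.76 0.62]
delta tool now [98.2  3.   3. ] after turn [98.2  2.8  2.8] rotvec [ 0.003  -0.001   0.0014]
```

Emit:
jog_arm --deltas '[25,3,3,0,0,0,0.5,25,0,0,0,0,0,0.5,10,1,1,0,0,0,0.5,0,0,0,0,0,0,0.5]'

```text
t: 3.08
eef_pos: [432.8, 284.4, 255.0]
tcp_rot: [2.658, 1.567, 0.931]
ft_force: [0.1, -0.1, 1.1]
opening: 0.499
```

```bash
python3 -c "
from h import *
plan([432.7,283.5,216],-9.3);snap('wrist','w2')"
```

```text
t 3.08 pos [432.8 284.4 255. ] ydir -8.94 F [ 0.1  -0.08  1.09] M [-0.07  0.04 -0.  ] op 0.499 j [0.45 0.55 1.96 0.   0.62 0.61]
delta tool now [39.  -0.   1.1] after turn [39.  0.  1.] rotvec [ 0.0063 -0.0035 -0.0018]
```

View pics/w2.png

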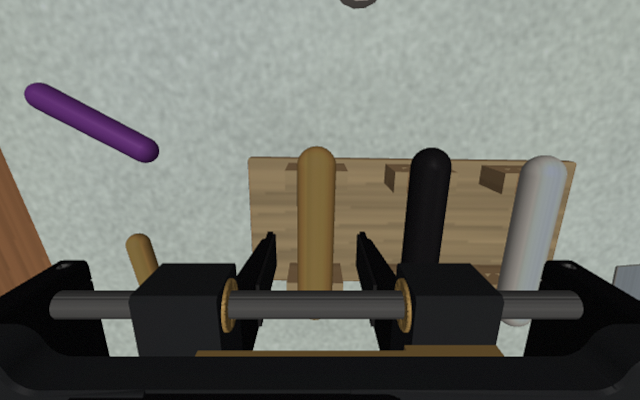

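The pin at column 316 is centred between the finger tips (275 and 358), and the black pin is clear. Next I descend.

Emit:
jog_arm --deltas '[15,0,1,0.006,-0.003,0,0.5,12,0,0,0,0,0,0.5,8,0,0,0,0,0,0.5,2,0,0,0,0,0,0.5]'

```text
t: 3.62
eef_pos: [433.0, 283.7, 217.1]
tcp_rot: [2.016, 1.566, 0.282]
ft_force: [-1.0, -0.7, -0.7]
opening: 0.499
```

```bash
python3 -c "
from h import *
plan([432.7,283.5,216],-9.3)"
```

```text
t 3.62 pos [433.  283.7 217.1] ydir -9.31 F [-0.96 -0.72 -0.73] M [-0.09  0.16  0.01] op 0.499 j [ 0.45  0.62  1.99 -0.    0.53  0.62]
delta tool now [ 1.1 -0.2  0.3] after turn [ 1.1 -0.2  0.3] rotvec [-0.0001 -0.0019 -0.0041]
```

Emit:
jog_arm --deltas '[1,0,0,0,0,0,0,0,0,0,0,0,0,0,0,0,0,0,0,0,0,0,0,0,0,0,0,0,0,0,0,0,0,0,0]'

```text
t: 4.25
eef_pos: [432.3, 283.8, 216.3]
tcp_rot: [2.117, 1.568, 0.383]
ft_force: [0.4, 0.1, -4.2]
opening: 0.245
```

Emit:
jog_arm --deltas '[-8,0,0,0,0,0,0,-12,0,0,0,0,0,0,-20,0,0,0,0,0,0,-20,0,0,0,0,0,0,-20,0,0,0,0,0,0,-20,0,0,0,0,0,0]'

```text
t: 5.0
eef_pos: [431.7, 283.3, 321.5]
tcp_rot: [1.662, 1.57, -0.071]
ft_force: [0.4, -0.7, -4.1]
opening: 0.245
```

```bash
python3 -c "
from h import *
plan([546,-92.5,300],0);snap('wrist','w3')"
```

```text
t 5.0 pos [431.7 283.3 321.5] ydir -9.32 F [ 0.4  -0.68 -4.15] M [-0.08  0.06  0.  ] op 0.245 j [ 0.45  0.45  1.91 -0.    0.78  0.62]
delta tool now [ 21.7 173.6 352.3] after turn [ 21.5 114.3 375.8] rotvec [-0.1626 -0.     -0.0011]
```

View pics/w3.png

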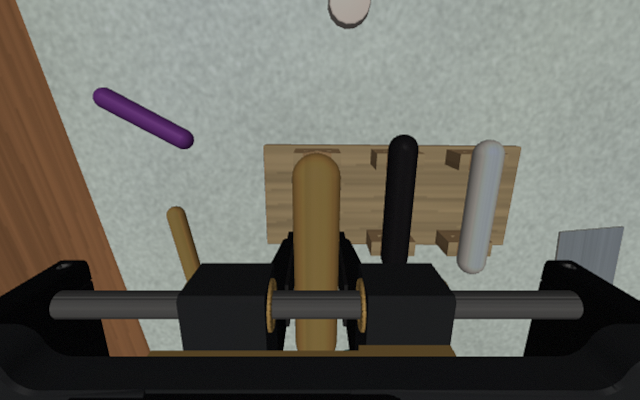

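The pin is held: the weight reads 4 N and the opening is 24 mm. The other two pins are still in the rack.

```bash
python3 -c "
from h import *
c=pickle.load(open('pics/w3.pkl','rb'))
a=ray(c,317,153,150.5);print(a, (a-np.array([431.7,283.3,150.5])), np.linalg.norm(a[:2]-[431.7,283.3]))"
```

```text
[442.83501693 341.57018126 150.5       ] [11.13501693 58.27018126  0.        ] 59.324553314199555
```

Emit:
jog_arm --deltas '[0,0,10,-0.163,0,0,0,0,13,40,0,0,0,0,0,13,42,0,0,0,0,0,13,42,0,0,0,0,0,13,42,0,0,0,0,0,13,42,0,0,0,0,0,13,42,0,0,0,0,0,13,42,0,0,0,0,0,10,30,0,0,0,0,0,0,0,0,0,0,0]'

```text
t: 6.3
eef_pos: [534.8, -58.4, 327.0]
tcp_rot: [1.794, 1.56, 0.231]
ft_force: [-0.8, 0.1, -5.0]
opening: 0.246
```

```bash
python3 -c "
from h import *
plan([546,-92.5,300],0)"
```

```text
t 6.3 pos [534.8 -58.4 327. ] ydir 0.47 F [-0.8   0.12 -5.03] M [-0.1   0.08 -0.02] op 0.246 j [-0.23  0.46  1.86  0.01  0.81 -0.24]
delta tool now [27.  10.6 34.3] after turn [27.  11.2 34.1] rotvec [ 0.0082 -0.0023 -0.01  ]
```

Emit:
jog_arm --deltas '[10,6,20,0.008,-0.002,-0.01,0,10,5,15,0,0,0,0,10,0,0,0,0,0,0,0,0,0,0,0,0,0,0,0,0,0,0,0,0]'

```text
t: 6.92
eef_pos: [546.0, -93.3, 294.5]
tcp_rot: [-2.004, 1.568, 2.71]
ft_force: [-0.7, 0.3, -3.6]
opening: 0.244
```

```bash
python3 -c "
from h import *
plan([546,-92.5,219],0);snap('wrist','w4');snap('top','t4')
im=cv2.imread('pics/t4.png'); cv2.imwrite('pics/t4c.png',cv2.resize(im[130:220,290:450],None,fx=5,fy=5,interpolation=cv2.INTER_CUBIC))"
```

```text
t 6.92 pos [546.  -93.3 294.5] ydir 0.08 F [-0.71  0.31 -3.59] M [-0.1   0.02 -0.04] op 0.244 j [-0.29  0.53  1.85  0.    0.77 -0.29]
delta tool now [75.5  0.2 -0.7] after turn [75.5  0.  -0.8] rotvec [ 0.0013 -0.0011  0.0024]
```

View pics/w4.png

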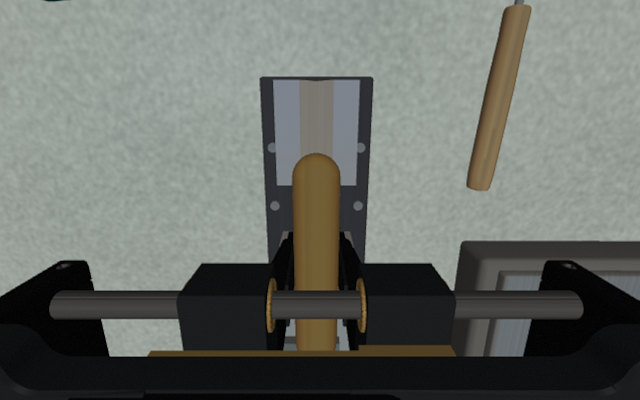

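View pics/t4c.png

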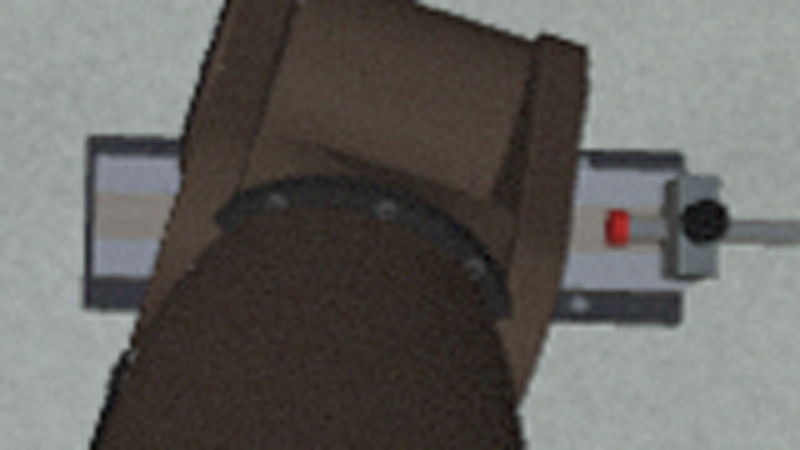

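Wrist view: the pin at column 316 is in line with the groove (300–333 at the far end). I'll measure the jig from this view.

```bash
python3 -c "
from h import *
c=pickle.load(open('pics/w4.pkl','rb'))
for p,z in (((261,78),12),((373,78),12),((274,80),43),((359,80),43),((275,185),43),((357,185),43),((300,81),43),((333,81),43)): print(p,ray(c,*p,z).round(1))
print(ray(c,317,153,123.5))"
```

```text
(261, 78) [502.9   9.2  12. ]
(373, 78) [590.5   9.3  12. ]
(274, 80) [517.    5.3  43. ]
(359, 80) [575.7   5.3  43. ]
(275, 185) [515.  -69.3  43. ]
(357, 185) [577.2 -69.2  43. ]
(300, 81) [535.    4.7  43. ]
(333, 81) [557.8   4.7  43. ]
[546.68095317 -33.94272904 123.5       ]
```

Emit:
jog_arm --deltas '[20,0.3,0,0,0,0,0,22,0,0,0,0,0,0,15,0,0,0,0,0,0,8,0,0,0,0,0,0,0,0,0,0,0,0,0]'

```text
t: 7.65
eef_pos: [546.7, -92.3, 229.9]
tcp_rot: [1.506, 1.569, -0.061]
ft_force: [-0.3, -0.7, -4.1]
opening: 0.244
```

```bash
python3 -c "
from h import *
plan([546.2,-93.3,219],0)"
```

```text
t 7.65 pos [546.7 -92.3 229.9] ydir 0.17 F [-0.31 -0.73 -4.09] M [-0.07 -0.01  0.01] op 0.244 j [-0.29  0.63  1.89  0.    0.62 -0.29]
delta tool now [10.9 -0.6  1. ] after turn [10.9 -0.5  1. ] rotvec [ 0.003   0.0001 -0.002 ]
```

Emit:
jog_arm --deltas '[4,-0.5,1,0.003,0,0,0,3,0,0,0,0,0,0,2,0,0,0,0,0,0,0,0,0,0,0,0,0]'

```text
t: 8.15
eef_pos: [546.5, -93.5, 221.6]
tcp_rot: [1.389, 1.567, -0.183]
ft_force: [0.4, 0.1, -4.3]
opening: 0.244
```

Emit:
jog_arm --deltas '[1,0,0,0,0,0,0,0,0,0,0,0,0,0]'

```text
t: 8.4
eef_pos: [546.5, -93.5, 221.1]
tcp_rot: [1.374, 1.566, -0.197]
ft_force: [-0.4, -0.2, -3.8]
opening: 0.245
```

Emit:
jog_arm --deltas '[1.5,0,0,0,0,0,0,0,0,0,0,0,0,0]'

```text
t: 8.65
eef_pos: [546.4, -93.5, 221.2]
tcp_rot: [1.346, 1.565, -0.225]
ft_force: [-1.2, 0.2, -4.7]
opening: 0.246
```

Emit:
jog_arm --deltas '[1,0,0,0,0,0,0,0,0,0,0,0,0,0]'

```text
t: 8.9
eef_pos: [546.3, -93.4, 221.1]
tcp_rot: [1.327, 1.565, -0.244]
ft_force: [-1.6, 0.7, -2.3]
opening: 0.242
```

Emit:
jog_arm --deltas '[2,0,0,0,0,0,0,1,0,0,0,0,0,0]'

```text
t: 9.15
eef_pos: [546.0, -93.4, 220.2]
tcp_rot: [1.303, 1.564, -0.268]
ft_force: [-5.9, 1.2, 13.2]
opening: 0.241
```

Emit:
jog_arm --deltas '[2,0,0,0,0,0,0,1,0,0,0,0,0,0]'

```text
t: 9.4
eef_pos: [545.6, -93.3, 219.8]
tcp_rot: [1.279, 1.563, -0.291]
ft_force: [-5.3, 1.5, 10.3]
opening: 0.247
```

The pin is bearing on the groove at z about 219.8, where 219.3 was expected. I release it.

Emit:
jog_arm --deltas '[0,0,0,0,0,0,0.5,0,0,0,0,0,0,0.5,0,0,0,0,0,0,0.5]'

```text
t: 9.78
eef_pos: [546.0, -93.4, 219.8]
tcp_rot: [1.28, 1.561, -0.29]
ft_force: [-0.1, 0.7, 0.8]
opening: 0.479
```

```bash
python3 -c "
from h import *
plan([546.2,-93.3,330],0)"
```

```text
t 9.78 pos [546.  -93.4 219.8] ydir 0.02 F [-0.06  0.72  0.8 ] M [-0.12  0.11  0.01] op 0.479 j [-0.29  0.65  1.9  -0.    0.59 -0.29]
delta tool now [-110.2    1.2    0.2] after turn [-1.102e+02  2.000e-01 -1.000e-01] rotvec [ 0.0004  0.0027 -0.0092]
```

Emit:
jog_arm --deltas '[-10,0,0,0,0,0,0.5,-20,0,0,0,0,0,0.5,-20,0,0,0,0,0,0.5,-20,0,0,0,0,0,0.5,-20,0,0,0,0,0,0.5,0,0,0,0,0,0,0.5]'

```text
t: 10.52
eef_pos: [545.4, -93.2, 314.8]
tcp_rot: [1.285, 1.56, -0.285]
ft_force: [-0.4, 0.4, -0.1]
opening: 0.5
```

```bash
python3 -c "
from h import *
plan([546.2,-13,300],0);snap('wrist','w5')"
```

```text
t 10.53 pos [545.4 -93.2 314.8] ydir 0.02 F [-0.36  0.44 -0.13] M [-0.05  0.09 -0.03] op 0.5 j [-0.29  0.5   1.83  0.    0.8  -0.29]
delta tool now [ 14.5   0.7 -80.2] after turn [ 14.8   0.8 -80.2] rotvec [ 0.0004  0.0031 -0.0106]
```

View pics/w5.png

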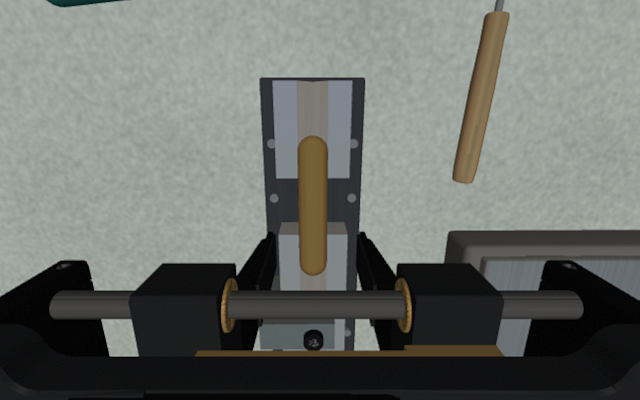

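The pin lies in the groove across the gap, ends at wrist(313,136) and (313,276), with the groove centred on it. Next I close the fingers behind its tail.

```bash
python3 -c "
from h import *
c=pickle.load(open('pics/w5.pkl','rb'))
a=ray(c,313,136,48);b=ray(c,313,276,48);print(a,b,(a+b)/2)"
```

```text
[546.67556187 -34.97730984  48.        ] [ 546.32363451 -156.72972205   48.        ] [546.49959819 -95.85351594  48.        ]
```

Emit:
jog_arm --deltas '[0,0.5,-30,0,0.003,-0.01,0,0,0.5,-40,0,0,0,0,0,0,-20,0,0,0,0,15,0,0,0,0,0,0,15,0,0,0,0,0,0,15,0,0,0,0,0,0,0,0,0,0,0,0,0]'

```text
t: 11.45
eef_pos: [545.3, -3.1, 260.5]
tcp_rot: [-1.706, 1.562, 3.004]
ft_force: [0.1, -0.2, -0.0]
opening: 0.004
```

```bash
python3 -c "
from h import *
plan([546.2,-10,235.5],0);snap('wrist','w6')"
```

```text
t 11.45 pos [545.3  -3.1 260.5] ydir -0.14 F [ 0.06 -0.17 -0.01] M [-0.03  0.05  0.  ] op 0.004 j [-0.13  0.57  1.89  0.    0.68 -0.12]
delta tool now [24.9  1.1  6.9] after turn [25.   0.9  6.9] rotvec [-0.0025 -0.0012  0.0084]
```

View pics/w6.png

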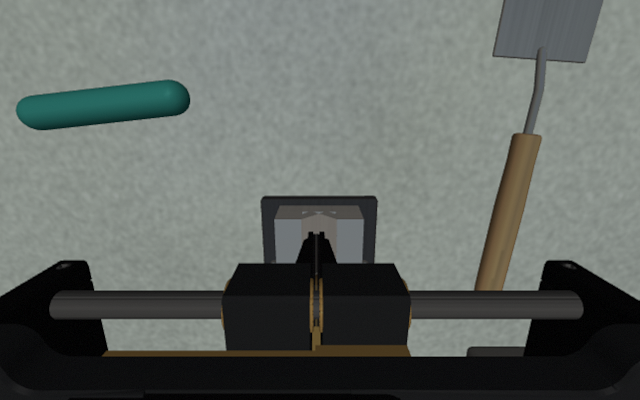

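Emit:
jog_arm --deltas '[12,1,0,-0.002,0,0.008,0,10,0,0,0,0,0,0,1,0,0,0,0,0,0,0,0,0,0,0,0,0]'

```text
t: 12.0
eef_pos: [546.7, -3.6, 237.0]
tcp_rot: [1.918, 1.568, 0.346]
ft_force: [-0.1, 0.9, -0.5]
opening: 0.006
```

```bash
python3 -c "
from h import *
plan([546.2,-22,235.5],0)"
```

```text
t 12.0 pos [546.7  -3.6 237. ] ydir -0.06 F [-0.15  0.9  -0.5 ] M [-0.09  0.07 -0.01] op 0.006 j [-0.13  0.61  1.9   0.    0.62 -0.13]
delta tool now [ 1.5 -0.5 18.4] after turn [ 1.5 -0.5 18.4] rotvec [-0.001  -0.0009 -0.0024]
```

Emit:
jog_arm --deltas '[2,-0.5,6,0,0,-0.002,0,1,0,6,0,0,0,0,0,0,3,0,0,0,0,0,0,0,0,0,0,0]'

```text
t: 12.5
eef_pos: [546.2, -19.9, 234.5]
tcp_rot: [1.988, 1.569, 0.416]
ft_force: [0.2, 0.1, -0.5]
opening: 0.003
```

```bash
python3 -c "
from h import *
plan([546.2,-22,235.5],0)"
```

```text
t 12.5 pos [546.2 -19.9 234.5] ydir -0.07 F [ 0.23  0.11 -0.52] M [-0.11  0.12 -0.  ] op 0.003 j [-0.16  0.62  1.91  0.    0.62 -0.16]
delta tool now [-1.  -0.   2.1] after turn [-1.  -0.   2.1] rotvec [-0.0012 -0.0007 -0.0015]
```

Emit:
jog_arm --deltas '[0,0,3,0,0,0,0,0,0,3,0,0,0,0,0,0,3,0,0,0,0,0,0,3,0,0,0,0]'

```text
t: 13.0
eef_pos: [546.2, -31.7, 234.6]
tcp_rot: [2.354, 1.569, 0.782]
ft_force: [1.1, 4.1, 0.7]
opening: 0.005
```

Emit:
jog_arm --deltas '[0,0,3,0,0,0,0,0,0,3,0,0,0,0]'

```text
t: 13.25
eef_pos: [546.2, -38.0, 234.6]
tcp_rot: [2.416, 1.569, 0.844]
ft_force: [1.0, 3.9, 0.6]
opening: 0.004
```

Emit:
jog_arm --deltas '[0,0,3,0,0,0,0,0,0,3,0,0,0,0]'

```text
t: 13.5
eef_pos: [546.2, -44.5, 234.5]
tcp_rot: [2.43, 1.569, 0.858]
ft_force: [-0.5, 4.9, 0.1]
opening: 0.003
```

Emit:
jog_arm --deltas '[0,0,2,0,0,0,0,0,0,2,0,0,0,0]'

```text
t: 13.75
eef_pos: [546.1, -48.9, 234.5]
tcp_rot: [2.529, 1.569, 0.958]
ft_force: [0.3, 4.2, -0.7]
opening: 0.005
```

Emit:
jog_arm --deltas '[0,0,2,0,0,0,0,0,0,2,0,0,0,0]'

```text
t: 14.0
eef_pos: [546.1, -53.1, 234.4]
tcp_rot: [2.564, 1.569, 0.992]
ft_force: [0.5, 2.9, 0.7]
opening: 0.007
```

Emit:
jog_arm --deltas '[0,0,2,0,0,0,0,0,0,2,0,0,0,0]'

```text
t: 14.25
eef_pos: [546.1, -57.4, 234.4]
tcp_rot: [2.512, 1.569, 0.941]
ft_force: [0.8, 4.2, 0.8]
opening: 0.004
```

Emit:
jog_arm --deltas '[0,0,2,0,0,0,0,0,0,2,0,0,0,0]'

```text
t: 14.5
eef_pos: [546.1, -61.3, 234.5]
tcp_rot: [2.658, 1.568, 1.086]
ft_force: [1.4, 9.4, 1.3]
opening: 0.003
```

Emit:
jog_arm --deltas '[0,0,2,0,0,0,0,0,0,2,0,0,0,0]'

```text
t: 14.75
eef_pos: [546.1, -64.6, 234.6]
tcp_rot: [2.842, 1.567, 1.269]
ft_force: [1.2, 9.9, 1.0]
opening: 0.005
```

The first rise, to about 9.5 N at TCP y of about -60, matches the hold-down. I continue.

Emit:
jog_arm --deltas '[0,0,2,0,0,0,0,0,0,2,0,0,0,0]'

```text
t: 15.0
eef_pos: [546.1, -67.8, 234.7]
tcp_rot: [2.913, 1.565, 1.34]
ft_force: [1.5, 9.3, 0.5]
opening: 0.004
```

Emit:
jog_arm --deltas '[0,0,2,0,0,0,0,0,0,2,0,0,0,0]'

```text
t: 15.25
eef_pos: [546.2, -71.2, 234.7]
tcp_rot: [2.955, 1.564, 1.382]
ft_force: [0.8, 8.6, -0.2]
opening: 0.007
```

Emit:
jog_arm --deltas '[0,0,2,0,0,0,0,0,0,2,0,0,0,0]'

```text
t: 15.5
eef_pos: [546.2, -74.6, 234.7]
tcp_rot: [2.994, 1.563, 1.421]
ft_force: [0.6, 8.9, 1.1]
opening: 0.006
```

Emit:
jog_arm --deltas '[0,0,2,0,0,0,0,0,0,2,0,0,0,0,0,0,2,0,0,0,0]'

```text
t: 15.88
eef_pos: [546.2, -79.7, 234.7]
tcp_rot: [3.038, 1.561, 1.464]
ft_force: [0.4, 8.9, 1.3]
opening: 0.002
```

Emit:
jog_arm --deltas '[0,0,2,0,0,0,0,0,0,2,0,0,0,0,0,0,2,0,0,0,0]'

```text
t: 16.25
eef_pos: [546.2, -84.7, 234.8]
tcp_rot: [3.058, 1.559, 1.485]
ft_force: [1.3, 7.7, 0.8]
opening: 0.005
```

Emit:
jog_arm --deltas '[0,0,2,0,0,0,0,0,0,2,0,0,0,0,0,0,2,0,0,0,0]'

```text
t: 16.62
eef_pos: [546.3, -89.8, 234.8]
tcp_rot: [3.08, 1.557, 1.506]
ft_force: [2.5, 8.7, 1.5]
opening: 0.002
```

Emit:
jog_arm --deltas '[0,0,2,0,0,0,0,0,0,2,0,0,0,0,0,0,2,0,0,0,0]'

```text
t: 17.0
eef_pos: [546.3, -94.8, 234.8]
tcp_rot: [3.095, 1.555, 1.521]
ft_force: [1.8, 9.3, 1.2]
opening: 0.002
```

Emit:
jog_arm --deltas '[0,0,1.5,0,0,0,0,0,0,1.5,0,0,0,0,0,0,1.5,0,0,0,0,0,0,1.5,0,0,0,0]'

```text
t: 17.5
eef_pos: [546.4, -99.5, 234.8]
tcp_rot: [3.115, 1.553, 1.54]
ft_force: [0.6, 8.8, 0.9]
opening: 0.004
```

Emit:
jog_arm --deltas '[0,0,1.5,0,0,0,0,0,0,1.5,0,0,0,0,0,0,1.5,0,0,0,0,0,0,1.5,0,0,0,0]'

```text
t: 18.0
eef_pos: [546.4, -104.1, 234.8]
tcp_rot: [3.135, 1.55, 1.56]
ft_force: [1.4, 9.3, 0.6]
opening: 0.004
```

Emit:
jog_arm --deltas '[0,0,1,0,0,0,0,0,0,1,0,0,0,0,0,0,1,0,0,0,0,0,0,1,0,0,0,0]'

```text
t: 18.5
eef_pos: [546.5, -106.7, 234.8]
tcp_rot: [-3.138, 1.547, 1.57]
ft_force: [2.7, 7.7, 0.2]
opening: 0.004
```

Emit:
jog_arm --deltas '[0,0,1,0,0,0,0,0,0,1,0,0,0,0,0,0,1,0,0,0,0,0,0,1,0,0,0,0]'

```text
t: 19.0
eef_pos: [546.6, -109.2, 234.8]
tcp_rot: [-3.122, 1.544, 1.585]
ft_force: [1.7, 8.7, 0.5]
opening: 0.005
```

Emit:
jog_arm --deltas '[0,0,1,0,0,0,0,0,0,1,0,0,0,0,0,0,1,0,0,0,0]'

```text
t: 19.38
eef_pos: [546.6, -111.0, 234.9]
tcp_rot: [-3.114, 1.542, 1.593]
ft_force: [2.2, 8.5, -0.2]
opening: 0.003
```

Emit:
jog_arm --deltas '[0,0,1,0,0,0,0,0,0,1,0,0,0,0]'

```text
t: 19.62
eef_pos: [546.7, -112.2, 234.9]
tcp_rot: [-3.108, 1.541, 1.599]
ft_force: [1.3, 9.2, 0.5]
opening: 0.003
```

```bash
python3 -c "
from h import *
plan([546.2,-112.2,234.8],0); s=env.state(); print(s['eef_pos']+Rt(s)@np.array([188,0,0]), Rt(s).round(3))"
```

```text
t 19.62 pos [ 546.7 -112.2  234.9] ydir -0.33 F [1.33 9.18 0.54] M [ 1.51 -0.31 -0.01] op 0.003 j [-0.33  0.63  1.88  0.05  0.65 -0.36]
delta tool now [ 0.1 -0.5 -0. ] after turn [ 0.1 -0.5 -0. ] rotvec [-0.0057 -0.0303  0.0009]
[ 546.51744823 -106.54851199   46.95457607] [[-0.001  1.    -0.006]
 [ 0.03  -0.006 -1.   ]
 [-1.    -0.001 -0.03 ]]
```

Emit:
jog_arm --deltas '[0,0,0.5,0,-0.006,0,0,0,0,0.5,0,-0.006,0,0,0,0,0.5,0,-0.006,0,0]'

```text
t: 20.0
eef_pos: [546.7, -112.7, 234.8]
tcp_rot: [-3.039, 1.557, 1.667]
ft_force: [3.1, 8.5, 0.4]
opening: 0.005
```

Emit:
jog_arm --deltas '[0,0,0.5,0,-0.006,0,0,0,0,0.5,0,-0.006,0,0,0,0,0.5,0,-0.006,0,0]'

```text
t: 20.38
eef_pos: [546.8, -113.3, 234.7]
tcp_rot: [-0.486, 1.567, -2.063]
ft_force: [1.8, 8.2, -0.4]
opening: 0.002
```

```bash
python3 -c "
from h import *
plan([546.2,-112.2,234.8],0); s=env.state(); print(s['eef_pos']+Rt(s)@np.array([188,0,0]))"
```

```text
t 20.38 pos [ 546.8 -113.3  234.7] ydir -0.36 F [ 1.82  8.15 -0.39] M [ 1.35 -0.29 -0.06] op 0.002 j [-0.32  0.63  1.88 -0.01  0.64 -0.31]
delta tool now [-0.1 -0.6 -1. ] after turn [-0.1 -0.6 -1.1] rotvec [-0.0063  0.003   0.0016]
[ 546.47162083 -113.81819807   46.69762518]
```

Emit:
jog_arm --deltas '[0,0,0.8,0,-0.001,0,0,0,0,0.8,0,-0.001,0,0]'

```text
t: 20.62
eef_pos: [546.8, -114.2, 234.6]
tcp_rot: [-0.416, 1.566, -1.993]
ft_force: [1.8, 9.0, 0.1]
opening: 0.007
```

Emit:
jog_arm --deltas '[0,0,0.8,0,-0.001,0,0,0,0,0.8,0,-0.001,0,0]'

```text
t: 20.88
eef_pos: [546.9, -115.1, 234.6]
tcp_rot: [-0.344, 1.566, -1.921]
ft_force: [1.8, 8.3, 0.3]
opening: 0.004
```

Emit:
jog_arm --deltas '[0,0,0.8,0,-0.001,0,0,0,0,0.8,0,-0.001,0,0]'

```text
t: 21.12
eef_pos: [546.9, -116.1, 234.5]
tcp_rot: [-0.309, 1.565, -1.887]
ft_force: [1.6, 8.5, -0.2]
opening: 0.004
```

Emit:
jog_arm --deltas '[0,0,0.8,0,-0.001,0,0,0,0,0.8,0,-0.001,0,0]'

```text
t: 21.38
eef_pos: [546.9, -117.0, 234.5]
tcp_rot: [-0.296, 1.564, -1.873]
ft_force: [2.5, 8.3, 0.9]
opening: 0.005
```

Emit:
jog_arm --deltas '[0,0,0.8,0,0,0,0,0,0,0.8,0,0,0,0]'

```text
t: 21.62
eef_pos: [547.0, -117.8, 234.5]
tcp_rot: [-0.383, 1.565, -1.961]
ft_force: [2.4, 7.9, 0.9]
opening: 0.005
```

Emit:
jog_arm --deltas '[0,0,0.8,0,0,0,0,0,0,0.8,0,0,0,0]'

```text
t: 21.88
eef_pos: [547.0, -118.7, 234.5]
tcp_rot: [-0.537, 1.566, -2.115]
ft_force: [2.2, 8.6, 1.4]
opening: 0.008
```

Emit:
jog_arm --deltas '[0,0,0.8,0,0,0,0,0,0,0.8,0,0,0,0]'

```text
t: 22.12
eef_pos: [547.0, -119.5, 234.6]
tcp_rot: [-0.781, 1.567, -2.359]
ft_force: [1.6, 8.9, 0.8]
opening: 0.005
```

Emit:
jog_arm --deltas '[0,0,0.8,0,0,0,0,0,0,0.8,0,0,0,0]'

```text
t: 22.38
eef_pos: [547.0, -120.0, 234.6]
tcp_rot: [-1.415, 1.568, -2.994]
ft_force: [2.5, 10.6, 0.5]
opening: 0.002
```

Slowing and rising to 10.6 N, which is likely stop contact starting.

Emit:
jog_arm --deltas '[0,0,0.8,0,0,0,0]'

```text
t: 22.5
eef_pos: [547.1, -120.2, 234.6]
tcp_rot: [-1.794, 1.568, 2.91]
ft_force: [2.7, 11.7, 0.6]
opening: 0.009
```

Emit:
jog_arm --deltas '[0,0,0.8,0,0,0,0]'

```text
t: 22.62
eef_pos: [547.1, -120.4, 234.6]
tcp_rot: [-2.084, 1.568, 2.62]
ft_force: [2.6, 11.1, 0.7]
opening: 0.005
```

Emit:
jog_arm --deltas '[0,0,0.8,0,0,0,0]'

```text
t: 22.75
eef_pos: [547.1, -120.6, 234.6]
tcp_rot: [-2.288, 1.567, 2.416]
ft_force: [2.7, 11.2, 0.8]
opening: 0.005
```

```bash
python3 -c "
from h import *
plan([546.2,-112.2,234.8],0); s=env.state(); print(s['eef_pos']+Rt(s)@np.array([188,0,0]))"
```

```text
t 22.75 pos [ 547.1 -120.6  234.6] ydir -0.47 F [ 2.67 11.2   0.84] M [ 1.96 -0.41 -0.01] op 0.005 j [-0.34  0.63  1.87  0.    0.65 -0.33]
delta tool now [-0.2 -1.  -8.4] after turn [-0.2 -0.9 -8.4] rotvec [-0.0082 -0.0027  0.0031]
[ 546.54080695 -120.129205     46.58075136]
```

Emit:
jog_arm --deltas '[0,0,1.1,0,-0.001,0,0]'

```text
t: 22.88
eef_pos: [547.1, -120.9, 234.6]
tcp_rot: [-2.325, 1.566, 2.379]
ft_force: [4.0, 14.7, 0.8]
opening: -0.001
```

Emit:
jog_arm --deltas '[0,0,1.3,0,-0.001,0,0]'

```text
t: 23.0
eef_pos: [547.2, -121.2, 234.6]
tcp_rot: [-2.399, 1.566, 2.305]
ft_force: [4.4, 16.7, 2.0]
opening: 0.002
```

```bash
python3 -c "
from h import *
plan([546.2,-112.2,234.8],0); s=env.state(); print(s['eef_pos']+Rt(s)@np.array([188,0,0]))"
```

```text
t 23.0 pos [ 547.2 -121.2  234.6] ydir -0.51 F [ 4.44 16.7   2.05] M [ 3.1  -0.68 -0.01] op 0.002 j [-0.34  0.63  1.87  0.    0.65 -0.33]
delta tool now [-0.2 -1.  -9. ] after turn [-0.2 -1.  -9. ] rotvec [-0.009  -0.0039  0.0035]
[ 546.49538341 -120.48475357   46.60184925]
```

The force rose to 16.7 N with the tip almost stationary, so the pin is home. I back off along the groove, then go up.

Emit:
jog_arm --deltas '[0,0,-4,0,0,0,0,0,0,-8,0,0,0,0,-10,0,-15,0,0,0,0,-30,0,-15,0,0,0,0,-30,0,0,0,0,0,0,-30,0,0,0,0,0,0,0,0,0,0,0,0,0]'

```text
t: 23.88
eef_pos: [547.5, -75.3, 340.1]
tcp_rot: [-2.184, 1.567, 2.521]
ft_force: [-0.9, -1.4, -0.5]
opening: 0.005
```

```bash
python3 -c "
from h import *
plan([546.2,-13,340],0);snap('wrist','w7');snap('scene','s7');snap('top','t7')
im=cv2.imread('pics/s7.png'); cv2.imwrite('pics/s7c.png',cv2.resize(im[205:305,205:350],None,fx=5,fy=5,interpolation=cv2.INTER_CUBIC))"
```

```text
t 23.88 pos [547.5 -75.3 340.1] ydir -0.42 F [-0.9  -1.4  -0.46] M [-0.07  0.06 -0.04] op 0.005 j [-0.26  0.47  1.81  0.    0.87 -0.25]
delta tool now [  0.3  -1.7 -62.3] after turn [  0.1  -1.3 -62.3] rotvec [-0.0074 -0.002   0.0028]
```

View pics/s7c.png

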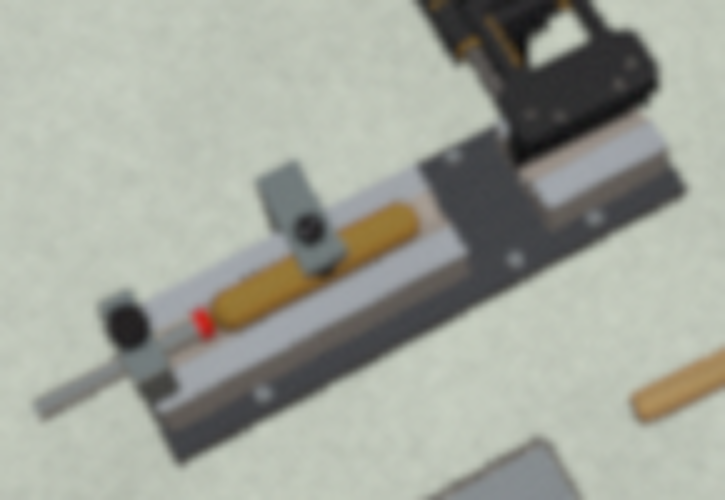

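View pics/t7.png

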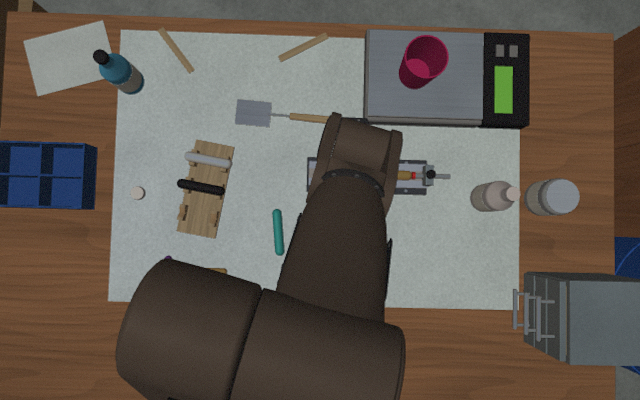

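In the scene crop the pin's nose meets the red tip at (213,318), under the hold-down. The other pins, cap, bottle and spatula are where they were. I let the arm settle, then hand in.

Emit:
jog_arm --deltas '[0,0,0,0,0,0,0,0,0,0,0,0,0,0]'

```text
t: 24.28
eef_pos: [547.0, -75.6, 335.6]
tcp_rot: [-1.928, 1.56, 2.777]
ft_force: [-0.5, -1.2, 0.7]
opening: 0.003
```

```bash
python3 -c "
from h import *
print(env.state()['qvel'].round(3)); print(env.job_done())"
```

```text
[-0.     0.007  0.003 -0.001 -0.003  0.001]
the job is handed in; nothing more can be done
None
```

I took the brass pin (the larger of the two brass ones) from the rack and laid it in the groove across the gap. I then pushed it home with closed fingertips, and handed the job in at about 24 s.

- **Hold-down:** the push rose from about 4 N to 9 N at TCP y ≈ -60, where the hold-down was expected, and stayed at 8–9 N while sliding.
- **Home:** the push began rising again at TCP y ≈ -120. It reached 16.7 N in total at the wrist while the fingertips barely moved, so roughly 8 N was on the stop. From the fingertip position the nose is at y ≈ -250, and the images put the red tip at -249 to -251.
- **Final pictures:** the nose touches the red tip under the hold-down, and the gripper is clear. The aluminium and black pins, bottle, cap and spatula are where they were.
- **Small deviations:**
  - The tool tilted by up to 0.03 rad during the push and I corrected it.
  - A side force of 2–4 N showed while pushing.
  - The force was read only at the end of each move call, so short peaks between readings were not seen.

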